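# Read the temperature of a heat sink in the test bay

### The arm

A 6-joint arm with a two-finger parallel gripper is mounted at the origin on a cart in front of the work surface, level with it; the furniture and walls round the work are solid. World frame = base frame: x ahead of the robot, y to its left, z up, the work surface at z = 0. Lengths are in m, angles in rad, forces in N, time in s.
With the tool pointing down it reaches from about 0.25 to 0.775 m from the base axis. Payload 4 kg.
Tool frame: the origin (TCP) lies midway between the tips of the shut fingers; the grasp point (between the pads) lies 19 mm behind it (robot.tcp_to_grasp is the distance from the TCP to the grasp point, in m); z points along the fingers, y is the line along which they close (so a half turn about z gives the same grasp; the last joint's range is limited). The gripper opens to 94 mm and grips with 3 to 60 N. Pads are 16 mm wide; open, the fingers measure 119 mm over their backs; the gripper's body (75 mm by 177 mm) begins 78 mm behind the grasp point.
Start: joints at [1.056, 0.087, 1.371, -0, 1.684, -0.103], TCP at [0.22, 0.504, 0.206] pointing down, gripper open.
Joint ranges: [-3.1, 3.1], [-0.76, 2.03], [0.27, 2.55], [-1.08, 4.22], [0.17, 2.65], [-2.57, 2.57]. Speed limits (rad/s): [2.79, 2.79, 3.14, 3.14, 3.14, 3.14].

### API

Orientations are given as [roll, pitch, yaw] about the fixed x, y, z axes, in that order (R = Rz(yaw) Ry(pitch) Rx(roll)).
In Python, from bench import robot, viewer gives the robot as it stands. The module is installed in compiled form; this text tells all that it offers.
- The arm moves only by the shell command python3 -m handwheel 'ROWS' [OPENING]. ROWS is JSON, a list of rows, each a list of 6 numbers: the shift along the tool's x, y, z in units of 0.2 m (1.0 is 0.2 m), then the turn, a rotation vector about the tool's x, y, z in units of 30 degrees (1.0 is 30 degrees). In form: [[x, y, z, wx, wy, wz], ...]. A call has 1 to 10 rows; each row is the pose to reach, as a shift and turn from the pose commanded when the call began, along the tool's axes at that moment; what a row does not reach only later rows make up. A row lasts 1/12 s, in which the tool goes at most 41.7 mm and 7.16 degrees, less where a joint would pass 70% of its speed; a pose out of reach is approached as far as the arm can. A call with a number of a shift or a turn outside -1 to 1 is refused whole. A call with a gripper value outside its range is refused whole. OPENING is the gripper's target within -1 to 1 (shut at 1, half-way at 0, fully open at -1), set as the call begins (- or left out, the last holds). The fingers move at their own pace and stop on an object; the grip force is fixed at half the most. Time passes only in rows, so rows that repeat a pose let the fingers close. It gives the time, the measured TCP pose, the force, the opening and the grip force at its end, in the units of the state.
- robot.get_obs(): the state, without advancing time (a new reading comes with each control period).
- viewer.snapshot(name): name is "side" or "top"; returns the picture (480x640x3 uint8, red, green, blue); there is no depth.
- viewer.calibration(name): a dict with "fx", "fy", "cx", "cy" (pixels), "R" (3x3) and "t" (3): a world point X has camera coordinates R X + t. Camera axes: x right, y down, z forward; pixel columns grow to the right and rows downward; lengths in m; the calibration is good to about 2 mm. A picture is of the moment at which its call begins. calibration takes no time and is no camera call.
- robot.close_job(): hands the job in; it is judged then, once.
The state is a dict: "time": time; "joint_positions": joint angles; "qvel": joint speeds; "joint_torque": joint torques, N m; "tool_pos": TCP position; "ee_rot": TCP orientation; "wrist_force": force on the tool from outside, world axes, zero at the start; "wrist_torque": the same for the moment, N m; "width": finger opening in m; "finger_force": force on a finger pad.
Only numpy, scipy, OpenCV 4.12 (cv2) and the standard library are available. Lean on these libraries where they do the work, as an engineer would, in place of code of your own. Each camera call takes 0.05 s, during which the arm holds its last target. There are 200 camera calls.

### The job

Open the clear guard flap of the test bay: swing it up past vertical and over, and lower it gently all the way onto its stop instead of letting it fall. Then take the hand-held thermometer, aim it squarely at the middle of the finned heat sink in the bay (not the round coil beside it) from its 90 mm measuring distance and hold it steady for two seconds. Lay it back upright and lengthwise on the middle of its parking dock, leave the flap open, and do not disturb the can, pot and jar standing about.

Things in the scene. Friction and masses are not known exactly. Their poses are not given: they have to be found in the camera images.
- bay: grey sheet-metal test bay fixed to the bench, 140 mm deep (x), 160 mm wide (y), 112 mm high; origin at the centre of its underside; its own -x is the open front, z up. The front leans back: from a 25 mm high sill at x = -70 mm it slopes up at 60 degrees to the roof edge at x = -20 mm, z = 112 mm. Walls 4 mm. Two modules sit side by side inside, 38 mm either side of the middle: a finned heat sink and a round coil; which side is which varies
- flap (a joint): hinge angle of the clear guard flap (rad): 0 closed, leaning on the sloping front; 0.52 upright; 1.83 fully open on its stop, sloping 15 degrees upward from the hinge out in front of the bay. The flap is a 95 mm by 150 mm clear panel in a 6 mm aluminium frame, 130 g; the hinge has a little friction and damping, so let go past upright it falls open and lands at some 3 rad/s or more; a gentle landing is below 2.6 rad/s
- flap_hinge (a point): middle of the hinge line, at the bay's front sill (x = -70 mm, z = 25 mm of the bay); the hinge runs along the bay's y, and the flap opens towards the bay's -x
- flap_handle (a point): middle of the flap's handle: a round bar 10 mm thick and 80 mm long, parallel to the hinge, 135 mm from it, in the flap's plane, carried by two arms 80 mm apart that leave a 35 mm gap between bar and flap edge; closed it stands 30 mm above the level of the roof
- heatsink_face (a point): centre of the flat land (24 mm wide, 50 mm high) between the fins of the heat sink; its x axis is the outward normal, which points to the bay's front and 35 degrees upward; the fins stand 14 mm proud 18 mm and more to each side of the centre. In the bay it lies at x = 25 mm, z = 45 mm, y = +38 or -38 mm
- thermometer_grip (a point): hand-held infrared thermometer, loose, 180 g, grey body 115 mm long (x), 34 mm wide (y), 36 mm high (z), flat underside; this point is the centre of the body near its balance point, half-way up: 60 mm ahead of the body's rear end and 18 mm above the underside; x points to the lens end, z up. A black lens barrel, 26 mm thick, leaves the front end and looks forward and 35 degrees downward
- lens (a point): centre of the thermometer's lens, 75 mm ahead (x) of the grip point and 4 mm below it; its x axis is the viewing direction, 35 degrees below the body's x axis
- spot (a point): the thermometer's measuring spot, 90 mm in front of the lens along the viewing direction (148.7 mm ahead of the grip point and 55.6 mm below it); axes as for the lens. It must lie on the middle of the heat sink's face, with the viewing direction square to that face
- dock_top (a point): centre of the flat rubber top of the grey parking dock, a block fixed to the bench, 60 mm high, its top 130 mm long (x) and 56 mm wide (y); the thermometer lies lengthwise on it at the start, lens end towards the dock's +x and overhanging. It stands beyond the open amplifier, which is fixed and 115 mm high; farther back (from about x = 0.73 m, 0.4 m above the bench) a fixed shelf hangs over the bench, so keep the wrist on the robot's side of it
- spray_can_mid (a point): tall white spray can, 65 mm thick, 194 mm high, loose, between the amplifier and the bay; this point is 90 mm above its foot on its axis
- swab_pot_mid (a point): pink pot with a blue rubber bulb standing in it, 71 mm thick, 137 mm high, loose, near the dock; this point is 65 mm above its foot
- jar_mid (a point): glass jar of small parts, 94 mm thick, 106 mm high, loose, to the right of the bay; this point is 53 mm above its foot

How it is judged:
On the way, in this order (a step that is already met when the one before it is completed fails the run):
1. the flap lies open and still on its stop (value of joint flap above 1.76 rad and velocity of joint flap below 0.1 rad/s), for 0.2 s.
2. with the flap open, the thermometer's measuring spot is held on the heat sink's face, square to it and steady (value of joint flap above 1.7 rad and distance between spot and heatsink_face below 0.014 m and angle between the x axis of lens and the x axis of heatsink_face, either way round below 0.2 rad and linear speed of thermometer below 0.03 m/s), for 1.2 s.
At the end, for the whole second after the job is handed in: the flap is open (above 1.7 rad); the thermometer lies still and upright (within 0.1 rad) on the dock's top, its grip point within 35 mm of the dock's centre and its length along the dock's within 0.3 rad; the can, pot and jar stand within 20 mm of where they were (value of joint flap above 1.7 rad and horizontal distance between thermometer_grip and dock_top below 0.035 m and z of thermometer_grip in the frame of dock_top between 0.012 and 0.023 m and angle between thermometer_grip's own z axis and vertical below 0.1 rad and angle between the x axis of thermometer_grip and the x axis of dock_top, either way round below 0.3 rad and linear speed of thermometer below 0.02 m/s and distance of each of spray_can_mid, swab_pot_mid, jar_mid from where it was at the start of the episode below 0.02 m); the robot touches nothing.
It fails at once if the flap falls onto its stop (value of joint flap above 1.5 rad and velocity of joint flap above 2.6 rad/s).
It fails at once if the can, pot or jar is disturbed (distance of any of spray_can_mid, swab_pot_mid, jar_mid from where it was at the start of the episode above 0.02 m).
It also fails if it takes over 72 s, if anything falls off the work surface, if the arm or the gripper's body presses on something with over 40 N, if the wrist force passes 120 N, or if a joint passes its speed limit or range.

## Working session

There is one attempt and no reset: what is moved stays moved. The work goes in short steps, Python scripts to look and compute and a shell command to move; the robot and the scene stay as the last step left them, time stands still between calls to the robot, and variables do not carry over. Pictures are saved under pics/ and viewed, at most 10 in all, crops included, and the job is handed in when it is done.

```bash
mkdir -p pics
python3 - <<'E'
from bench import robot, viewer
import cv2
for n in ("side","top"):
    cv2.imwrite(f"pics/{n}0.png",viewer.snapshot(n)[:,:,::-1]); c=viewer.calibration(n); print(n,c)
o=robot.get_obs(); print({k:o[k] for k in("time","tool_pos","ee_rot","width","wrist_force")}, robot.tcp_to_grasp)
E
```

```text
side {'fx': 502.2140800993784, 'fy': 502.2140800993784, 'cx': 320.48047975026753, 'cy': 248.77368913412386, 'R': array([[-0.98872211, -0.14901997, -0.01488749],
       [-0.0892669 ,  0.66623644, -0.74037857],
       [ 0.12024978, -0.7306997 , -0.67202525]]), 't': array([0.55129823, 0.19893126, 1.56160513])}
top {'fx': 436.5595551610023, 'fy': 436.5595551610023, 'cx': 323.45120558445717, 'cy': 237.0921638662669, 'R': array([[-0.01038993, -0.99972346,  0.02109643],
       [-0.99837604,  0.00918953, -0.05622138],
       [ 0.05601196, -0.0216463 , -0.99819542]]), 't': array([-0.1146673 ,  0.60034704,  1.27179251])}
{'time': 0.1, 'tool_pos': array([0.21991776, 0.5035915 , 0.20442816]), 'ee_rot': array([-3.13961932e+00, -2.14134433e-04,  2.72976065e+00]), 'width': 0.0941319585455754, 'wrist_force': array([-0.14475563,  0.37523505,  0.31005249])} 0.0188
```

View pics/side0.png

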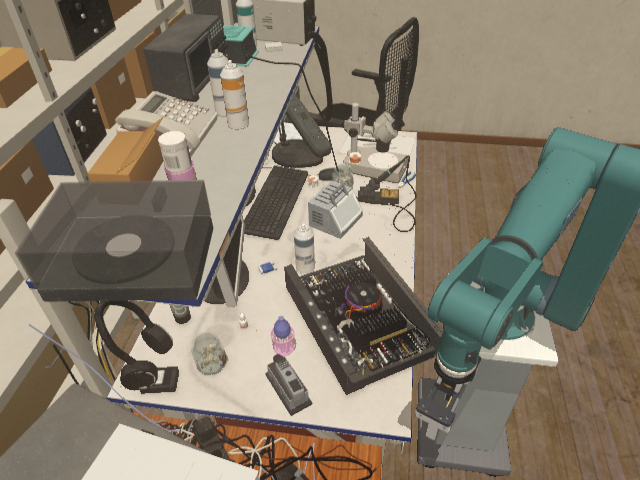

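View pics/top0.png

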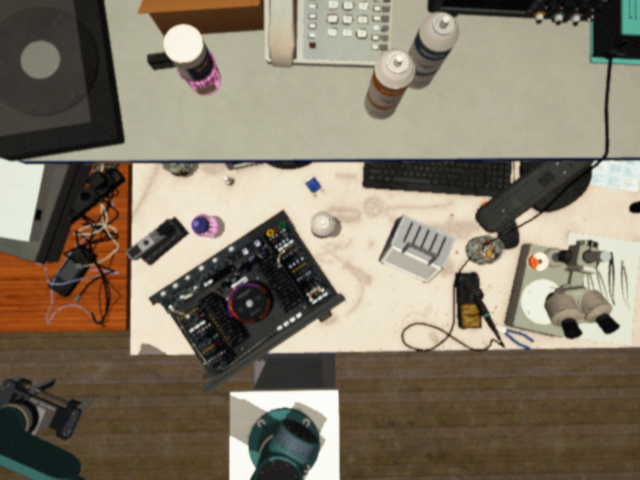

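The side view shows the bay at about (335,207), the jar at (345,178), the can at (304,240), the pot at (283,335) and the dock with thermometer at (290,385). In the top view they are at bay (417,247), jar (485,248), can (323,223), pot (206,226) and thermometer (157,240). I'll zoom in next.

Run:
```python
import cv2,numpy as np
s=cv2.imread("pics/side0.png");t=cv2.imread("pics/top0.png")
def c(im,x,y,w,h,W,H): return cv2.resize(im[y:y+h,x:x+w],(W,H),interpolation=cv2.INTER_CUBIC)
# each 5x, 80x60
a=c(s,297,172,80,60,400,300);b=c(t,377,210,80,60,400,300);d=c(s,250,352,80,60,400,300);e=c(t,120,208,80,60,400,300)
cv2.imwrite("pics/zoom.png",np.vstack([np.hstack([a,b]),np.hstack([d,e])]))
```

```text
(no output)
```

View pics/zoom.png

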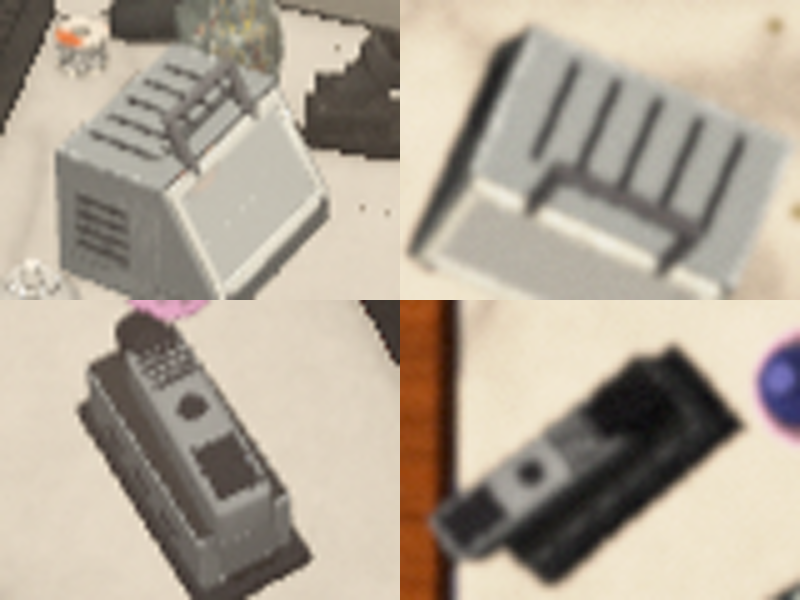

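```bash
cat > h.py <<'E'
import numpy as np,cv2
from scipy.optimize import least_squares
from scipy.spatial.transform import Rotation as Rn
from bench import robot,viewer
C={n:viewer.calibration(n) for n in("side","top")}
def proj(n,X):
    c=C[n];p=np.atleast_2d(X)@c["R"].T+c["t"];return np.c_[c["fx"]*p[:,0]/p[:,2]+c["cx"],c["fy"]*p[:,1]/p[:,2]+c["cy"]]
def ray(n,uv,z):
    c=C[n];d=c["R"].T@np.array([(uv[0]-c["cx"])/c["fx"],(uv[1]-c["cy"])/c["fy"],1]);o=-c["R"].T@c["t"];return o+d*(z-o[2])/d[2]
def T(x,y,z,yaw): 
    M=np.eye(4);M[:3,:3]=Rn.from_euler("z",yaw).as_matrix();M[:3,3]=x,y,z;return M
def ap(M,P): return np.atleast_2d(P)@M[:3,:3].T+M[:3,3]
def fit(pts,x0,z):
    def f(p):
        M=T(p[0],p[1],z,p[2]);return np.concatenate([(proj(n,ap(M,P))[0]-uv) for n,P,uv in pts])
    r=least_squares(f,x0,loss="soft_l1");return r.x,r.fun.reshape(-1,2).round(1)
E
python3 - <<'E'
from h import *
S=lambda u,v:(np.array([u,v])+.5)/5-.5+[297,172]
Q=lambda u,v:(np.array([u,v])+.5)/5-.5+[377,210]
m=lambda *a:np.array(a)/1000
hd=lambda y:np.array([-.07+.135*.5,y,.025+.135*.866])
pts=[("side",m(70,80,112),S(58,152)),("side",m(-20,80,112),S(163,192)),("side",m(70,-80,112),S(180,45)),("side",m(-70,-80,25),S(328,200)),
("top",m(70,80,112),Q(128,25)),("top",m(70,-80,112),Q(390,140)),("top",m(-20,80,112),Q(72,180)),("top",m(-20,-80,112),Q(328,292)),
("side",hd(.04),S(172,122)),("side",hd(-.04),S(237,75)),("top",hd(.04),Q(163,168)),("top",hd(-.04),Q(295,228))]
p,r=fit(pts,[.55,-.2,-.4],0);print(p,r.tolist())
q=lambda u,v:(np.array([u,v])+.5)/5-.5+[120,208-60]
s=lambda u,v:(np.array([u,v])+.5)/5-.5+[250,352-60]
# thermometer rear top edge, per view
for z in(.096,):
    for a in[(215,497),(270,485),(135,365)]:print("s",ray("side",s(*a),z))
    for a in[(32,520),(85,550),(220,365)]:print("t",ray("top",q(*a),z))
for n,uv in[("top",(323,217)),("side",(304,229))]:print("can",n,ray(n,uv,.194))
for n,uv in[("top",(204,226)),("side",(282,323))]:print("pot",n,ray(n,uv,.137))
for n,uv in[("top",(486,248)),("side",(345,172))]:print("jar",n,ray(n,uv,.106))
b=lambda n,d:cv2.imread(f"pics/{n}0.png")
s0=cv2.imread("pics/side0.png")[350:415,260:320];t0=cv2.imread("pics/top0.png")[212:270,120:196]
cv2.imwrite("pics/z2.png",np.hstack([cv2.resize(s0,(400,433),interpolation=2),cv2.resize(t0,(400,305),interpolation=2,).__class__((433,400,3),np.uint8) if 0 else cv2.copyMakeBorder(cv2.resize(t0,(400,305),interpolation=2),0,128,0,0,0)]))
E
```

```text
[ 0.55657116 -0.38187218 -0.42229219] [[-0.4, 0.4], [-0.3, 0.5], [-1.4, 0.2], [0.2, -0.8], [0.5, 0.3], [1.3, 0.6], [-1.1, -0.8], [1.1, 0.1], [-0.3, 0.3], [-1.8, -1.3], [-1.1, 1.2], [-0.2, 1.1]]
s [0.56371283 0.41874676 0.096     ]
s [0.5375798  0.40814074 0.096     ]
s [0.62024007 0.34739306 0.096     ]
t [0.55993404 0.42357233 0.096     ]
t [0.54318702 0.39451379 0.096     ]
t [0.64448106 0.32200969 0.096     ]
can top [ 0.64080163 -0.11611058  0.194     ]
can side [ 0.62088562 -0.09281252  0.194     ]
pot top [0.62512312 0.20074408 0.137     ]
pot side [0.62525417 0.24104193 0.137     ]
jar top [ 0.55984535 -0.56880844  0.106     ]
jar side [ 0.54321119 -0.55863044  0.106     ]
```

View pics/z2.png

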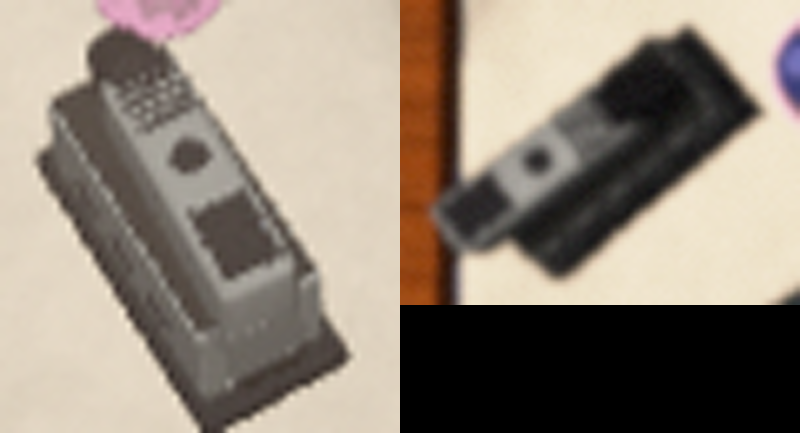

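The zoom shows, in the left panel, the dock top corners at (52,105), (213,340) and (318,268), and the thermometer's rear top corners at (222,305) and (293,265). In the right panel, the thermometer's rear corners are at (437,210) and (475,248). The lens points up-right, towards +x and -y.

Run:
```python
from h import *
S=lambda u,v:(np.array([u,v])+.5)/6.667-.5+[260,350]
Q=lambda u,v:(np.array([u,v])+.5)/5.263-.5+[120,212]
m=lambda *a:np.array(a)/1000
d=[("side",m(65,28,0),S(52,105)),("side",m(-65,28,0),S(213,340)),("side",m(-65,-28,0),S(318,268))]
for a in d: print(ray("side",a[2],.06))
print("dock",fit(d,[.58,.36,-.9],.06))
t=[("side",m(-60,17,18),S(222,308)),("side",m(-60,-17,18),S(293,263)),("top",m(-60,17,18),Q(37,210)),("top",m(-60,-17,18),Q(75,248))]
# direction: points along edges (only used for print)
for n,a,b in(("side",S(105,95),S(222,308)),("top",Q(245,45),Q(37,210))):
    v=ray(n,a,.096)-ray(n,b,.096);print(n,np.arctan2(v[1],v[0]),np.linalg.norm(v))
th=fit(t,[.58,.36,-.9],.078);print("therm",th)
def tri(a,b):
    f=lambda X:np.r_[proj("top",X)[0]-a,proj("side",X)[0]-b]
    r=least_squares(f,[.6,0,.1]);return r.x.round(3),r.fun.round(1)
print("pot",tri((204,226),(282,325)),"can",tri((323,217),(304,229)),"jar",tri((486,248),(345,172)))
im=cv2.imread("pics/side0.png");ti=cv2.imread("pics/top0.png")
def box(M,lo,hi):
    from itertools import product
    return ap(M,[[(lo,hi)[k][i] for i,k in enumerate(c)] for c in product((0,1),repeat=3)])
dk,_=fit(d,[.58,.36,-.9],.06)
out=[]
for n,g,(x0,y0,w,h) in(("side",im,(245,340,80,80)),("top",ti,(115,200,80,80))):
    g=cv2.resize(g[y0:y0+h,x0:x0+w],(400,400),interpolation=2)
    for M,lo,hi,col in((T(*dk[:2],.06,dk[2]),m(-65,-28,-60),m(65,28,0),(0,255,0)),(T(*th[0][:2],.078,th[0][2]),m(-60,-17,-18),m(55,17,18),(0,0,255))):
        p=((proj(n,box(M,lo,hi))-[x0,y0]+.5)*5).astype(int)
        for i in range(8):
            for b in(1,2,4):
                if not i&b: cv2.line(g,tuple(map(int,p[i])),tuple(map(int,p[i|b])),col,1)
    out.append(g)
cv2.imwrite("pics/ov.png",np.hstack(out))
```

```text
[0.65247457 0.3290137  0.06      ]
[0.56730773 0.42450227 0.06      ]
[0.53282134 0.38806271 0.06      ]
dock (array([ 0.59052561,  0.3578    , -0.84462765]), array([[-0.7, -0.5],
       [-0.4,  0.1],
       [ 2.4,  0.2]]))
side -0.9362345800732753 0.10727753261547603
top -0.8959682634616405 0.1368209678849429
therm (array([ 0.59546323,  0.37755774, -0.70683423]), array([[ 0. , -0.9],
       [-0.1, -2. ],
       [-2.8, -0.2],
       [-0.6,  0.5]]))
pot (array([0.632, 0.212, 0.092]), array([-0.1, -0.9,  1. ,  0.1])) can (array([ 0.636, -0.117,  0.173]), array([ 0.4,  2.6, -3.2, -0.2])) jar (array([ 0.555, -0.574,  0.095]), array([ 0.3,  1.8, -2.6,  0. ]))
```

View pics/ov.png

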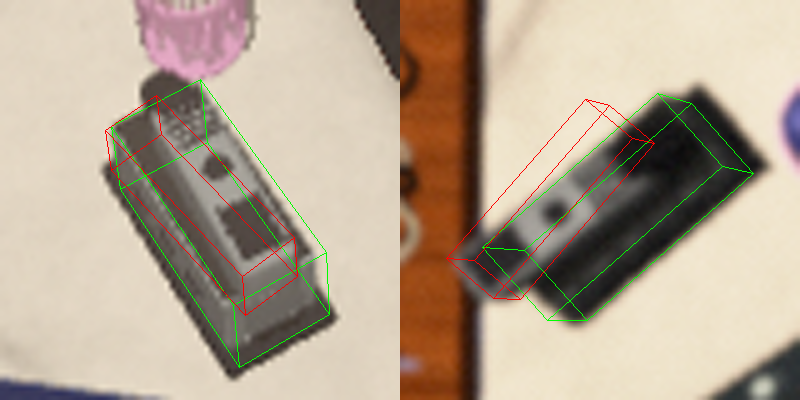

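Run:
```python
from h import *
S=lambda u,v:(np.array([u,v])+.5)/6.667-.5+[260,350]
Q=lambda u,v:(np.array([u,v])+.5)/5.263-.5+[120,212]
S2=lambda u,v:(np.array([u,v])+.5)/5-.5+[245,340]
Q2=lambda u,v:(np.array([u,v])+.5)/5-.5+[115,200]
m=lambda *a:np.array(a)/1000
d=[("side",m(65,28,0),S(52,105)),("side",m(-65,28,0),S(213,340)),("side",m(-65,-28,0),S(318,268)),
("side",m(67,30,-60),S2(105,170)),("side",m(-67,30,-60),S2(235,378)),("side",m(-67,-30,-60),S2(335,320)),
("top",m(67,-30,-60),Q2(365,165)),("top",m(67,30,-60),Q2(300,88)),("top",m(-67,-30,-60),Q2(190,322))]
dk,r=fit(d,[.58,.36,-.9],.06);print("dock",dk,r.tolist())
def f(p):
    M=T(p[0],p[1],.078,p[2]);o=[]
    for n,P,uv in[("side",m(-60,17,18),S(222,308)),("side",m(-60,-17,18),S(293,268)),("top",m(-60,17,18),Q(37,208)),("top",m(-60,-17,18),Q(75,245)),
      ("side",m(p[3],17,18),S(105,95)),("top",m(p[4],17,18),Q(230,55)),("top",m(p[5],-17,18),Q(140,200)),("side",m(p[6],-17,18),S(240,180)),
      ("side",m(p[7],0,18),S(190,155)),("top",m(p[7],0,18),Q(137,160))]:
        o.append(proj(n,ap(M,P))[0]-uv)
    return np.concatenate(o)
r=least_squares(f,[.59,.36,-.9,50,30,0,0,10],x_scale=[.01,.01,.1,10,10,10,10,10],loss="soft_l1");th=r.x;print("therm",th.round(4),r.fun.reshape(-1,2).round(1).tolist())
im=cv2.imread("pics/side0.png");ti=cv2.imread("pics/top0.png")
from itertools import product
def box(M,lo,hi): return ap(M,[[(lo,hi)[k][i] for i,k in enumerate(c)] for c in product((0,1),repeat=3)])
out=[]
bay=[.5566,-.3819,-.4223]
for n,g,(x0,y0,w,h),(x1,y1) in(("side",im,(245,340,80,60),(297,172)),("top",ti,(115,205,80,60),(377,210))):
  col2=[]
  for (a,b_) in((x0,y0),(x1,y1)):
    q=cv2.resize(g[b_:b_+60,a:a+80],(400,300),interpolation=2)
    for M,lo,hi,col in((T(*dk[:2],.06,dk[2]),m(-65,-28,-60),m(65,28,0),(0,255,0)),(T(*th[:2],.078,th[2]),m(-60,-17,-18),m(55,17,18),(0,0,255)),
       (T(bay[0],bay[1],0,bay[2]),m(-20,-80,0),m(70,80,112),(255,0,0)),(T(bay[0],bay[1],0,bay[2]),m(-3,-40,141.9),m(-2,40,142),(0,255,255)),(T(bay[0],bay[1],0,bay[2]),m(-70,-80,0),m(-69,80,25),(255,0,255))):
        p=((proj(n,box(M,lo,hi))-[a,b_]+.5)*5).astype(int)
        for i in range(8):
            for b in(1,2,4):
                if not i&b: cv2.line(q,tuple(map(int,p[i])),tuple(map(int,p[i|b])),col,1)
    col2.append(q)
  out.append(np.vstack(col2))
cv2.imwrite("pics/ov2.png",np.hstack(out))
```

```text
dock [ 0.5926972   0.35671837 -0.84447076] [[-1.4, -0.9], [-1.2, -0.4], [1.7, -0.3], [1.3, 3.2], [-0.3, -1.8], [-0.9, -1.5], [-1.1, 0.9], [-1.4, 1.4], [-0.3, -0.2]]
therm [  0.5861   0.3689  -0.9313  41.405   69.458  -12.4681 -19.3767  -0.7117] [[-1.0, -1.8], [0.5, -1.6], [-1.9, -1.0], [-1.8, 1.9], [-0.2, 0.1], [-0.2, -0.2], [-0.0, -0.0], [1.4, -0.5], [-0.2, 0.5], [0.4, 0.1]]
```

View pics/ov2.png

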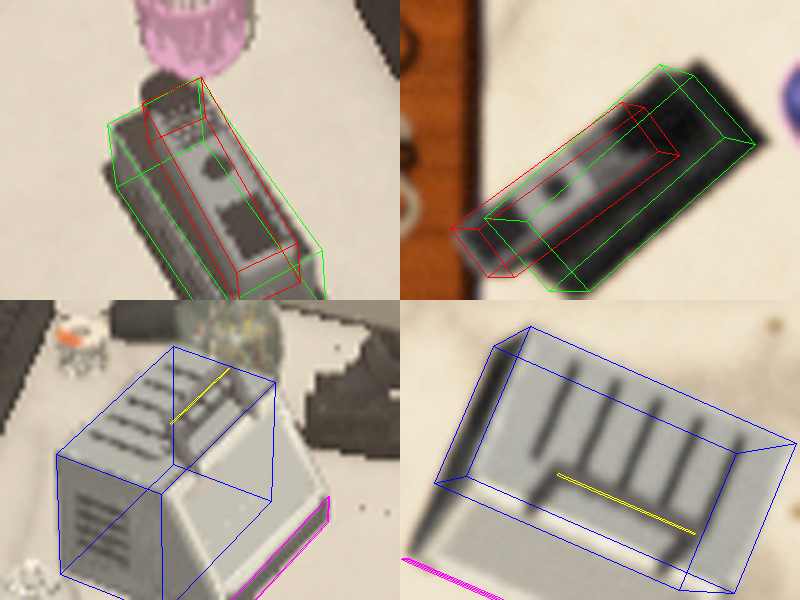

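The overlay shows the bay model matching within about 1 px, with the handle bar near crop (170,420)-(235,372). The thermometer box also fits to within about 3 mm. I'll now plan the approach.

```bash
cat >> h.py <<'E'
bay=T(.5566,-.3819,0,-.4223)
def pose(x,y,z,psi): return np.array([x,y,z]),Rn.from_euler("xyz",[np.pi,0,psi])
def cur():
    o=robot.get_obs();return o["tool_pos"],Rn.from_euler("xyz",o["ee_rot"])
def plan(wps,start=None):
    p,R=start or cur()
    for w in wps:
        q,S=pose(*w);d=R.inv().apply(q-p)/.2;r=np.degrees((R.inv()*S).as_rotvec())/30
        print(w.__class__ and np.round(w,3).tolist(),"->",np.r_[d,r].round(3).tolist(),"rows",round(max(np.linalg.norm(q-p)/.0417,np.linalg.norm(r)*30/7.16),1));p,R=q,S
def st():
    o=robot.get_obs();print({k:np.round(o[k],4).tolist() for k in("time","tool_pos","ee_rot","width","wrist_force","finger_force","joint_positions")})
E
python3 - <<'E'
from h import *
b=ap(bay,[-.0025,0,0])[0]
plan([(.28,.35,.33,2.22),(.36,.19,.33,1.72),(.42,.03,.33,1.3),(.48,-.15,.33,1.148),(b[0]-.02,b[1]+.04,.30,1.148),(b[0],b[1],.23,1.148),(b[0],b[1],.126,1.148)])
E
```

```text
[0.28, 0.35, 0.33, 2.22] -> [-0.583, -0.585, -0.627, -0.004, 0.001, 0.974] rows 5.0
[0.36, 0.19, 0.33, 1.72] -> [-0.879, -0.165, -0.0, 0.0, -0.0, 0.955] rows 4.3
[0.42, 0.03, 0.33, 1.3] -> [-0.836, 0.178, 0.0, 0.0, -0.0, 0.802] rows 4.1
[0.48, -0.15, 0.33, 1.148] -> [-0.787, 0.53, 0.0, 0.0, -0.0, 0.29] rows 4.6
[0.534, -0.341, 0.3, 1.148] -> [-0.759, 0.639, 0.15, 0.0, 0.0, 0.0] rows 4.8
[0.554, -0.381, 0.23, 1.148] -> [-0.141, 0.173, 0.35, 0.0, 0.0, 0.0] rows 2.0
[0.554, -0.381, 0.126, 1.148] -> [-0.0, -0.0, 0.52, 0.0, 0.0, 0.0] rows 2.5
```

```bash
R() { :; }
python3 -m handwheel '[[-0.1,-0.1,-0.3,0,0,0.2],[-0.25,-0.25,-0.5,0,0,0.4],[-0.4,-0.4,-0.63,0,0,0.6],[-0.5,-0.5,-0.63,0,0,0.8],[-0.58,-0.58,-0.63,0,0,0.97],[-0.58,-0.58,-0.63,0,0,0.97],[-0.58,-0.58,-0.63,0,0,0.97]]'
python3 -m handwheel '[[-0.2,-0.04,0,0,0,0.2],[-0.4,-0.08,0,0,0,0.4],[-0.6,-0.12,0,0,0,0.6],[-0.8,-0.16,0,0,0,0.8],[-0.88,-0.165,0,0,0,0.955],[-0.88,-0.165,0,0,0,0.955]]'
python3 -m handwheel '[[-0.2,0.04,0,0,0,0.2],[-0.4,0.08,0,0,0,0.4],[-0.6,0.13,0,0,0,0.6],[-0.8,0.17,0,0,0,0.8],[-0.836,0.178,0,0,0,0.802],[-0.836,0.178,0,0,0,0.802]]'
python3 -m handwheel '[[-0.15,0.1,0,0,0,0.1],[-0.3,0.2,0,0,0,0.2],[-0.45,0.3,0,0,0,0.29],[-0.6,0.4,0,0,0,0.29],[-0.787,0.53,0,0,0,0.29],[-0.787,0.53,0,0,0,0.29],[-0.787,0.53,0,0,0,0.29]]'
python3 -c "
from h import *
st();b=ap(bay,[-.0025,0,0])[0]
plan([(b[0]-.02,b[1]+.04,.30,1.148),(b[0],b[1],.23,1.148),(b[0],b[1],.126,1.148)])"
```

```text
time: 0.68
tool_pos: [0.281, 0.3498, 0.3329]
ee_rot: [3.138, -0.0, 2.219]
wrist_force: [0.7, 0.4, -0.3]
width: 0.0941
finger_force: 0.0
time: 1.18
tool_pos: [0.3616, 0.1899, 0.3296]
ee_rot: [-3.139, 0.001, 1.717]
wrist_force: [-0.1, 0.6, -0.3]
width: 0.0941
finger_force: 0.0
time: 1.68
tool_pos: [0.4214, 0.0311, 0.3297]
ee_rot: [-3.138, -0.0, 1.302]
wrist_force: [0.1, 0.1, 0.2]
width: 0.094
finger_force: 0.0
time: 2.27
tool_pos: [0.4821, -0.1475, 0.3296]
ee_rot: [-3.138, -0.001, 1.152]
wrist_force: [0.6, 0.2, -0.5]
width: 0.094
finger_force: 0.0
{'time': 2.2667, 'tool_pos': [0.4821, -0.1475, 0.3296], 'ee_rot': [-3.1377, -0.0013, 1.1522], 'width': 0.094, 'wrist_force': [0.5598, 0.1505, -0.4632], 'finger_force': 0.0, 'joint_positions': [-0.4103, -0.0033, 1.2204, 0.0014, 1.9283, 0.0087]}
[0.534, -0.341, 0.3, 1.148] -> [-0.778, 0.632, 0.145, -0.007, -0.002, 0.008] rows 4.9
[0.554, -0.381, 0.23, 1.148] -> [-0.141, 0.173, 0.35, 0.0, 0.0, 0.0] rows 2.0
[0.554, -0.381, 0.126, 1.148] -> [-0.0, -0.0, 0.52, 0.0, 0.0, 0.0] rows 2.5
```

Tracking is good. Next I go above the bar, descend and close on it.

```bash
python3 -m handwheel '[[-0.16,0.13,0.03,0,0,0],[-0.32,0.26,0.06,0,0,0],[-0.48,0.39,0.09,0,0,0],[-0.64,0.52,0.12,0,0,0],[-0.778,0.632,0.145,0,0,0],[-0.778,0.632,0.145,0,0,0]]' -0.2
python3 -m handwheel '[[-0.05,0.06,0.12,0,0,0],[-0.1,0.12,0.24,0,0,0],[-0.141,0.173,0.35,0,0,0],[-0.141,0.173,0.35,0,0,0]]'
python3 -c "
from h import *
b=ap(bay,[-.0025,0,0])[0]
plan([(b[0],b[1],.126,1.148)])
a=viewer.snapshot('side')[150:270,270:390,::-1];t=viewer.snapshot('top')[190:290,370:490,::-1]
cv2.imwrite('pics/a1.png',np.hstack([cv2.resize(a,(400,400),interpolation=2),cv2.copyMakeBorder(cv2.resize(t,(400,333),interpolation=2),0,67,0,0,0)]))"
```

```text
time: 2.77
tool_pos: [0.5344, -0.3439, 0.2973]
ee_rot: [-3.135, -0.001, 1.15]
wrist_force: [-0.6, 0.4, -1.0]
width: 0.0583
finger_force: 0.0
time: 3.1
tool_pos: [0.5533, -0.3785, 0.2259]
ee_rot: [-3.132, -0.004, 1.154]
wrist_force: [-0.2, -0.1, -1.8]
width: 0.0566
finger_force: 0.0
[0.554, -0.381, 0.126, 1.148] -> [-0.011, 0.014, 0.499, -0.019, -0.007, 0.011] rows 2.4
```

View pics/a1.png

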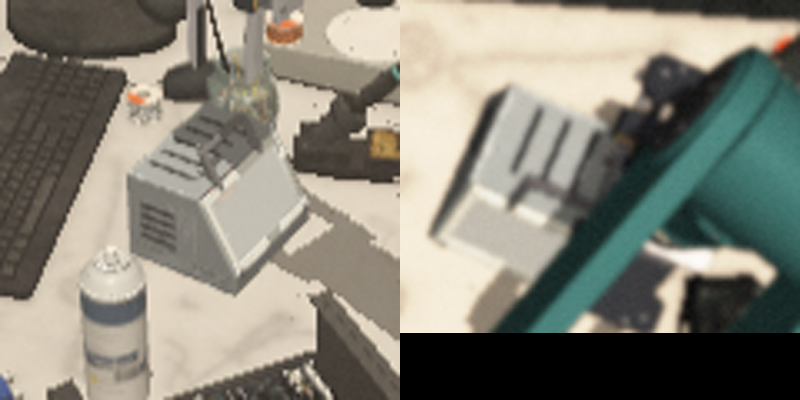

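The side crop shows both fingers (tips near (195,85) and (255,75)) straddling the space above the bar at about (225,150). So I descend and grip.

```bash
python3 -m handwheel '[[0,0.01,0.15,0,0,0],[-0.01,0.014,0.3,0,0,0],[-0.01,0.014,0.42,0,0,0],[-0.01,0.014,0.5,0,0,0],[-0.01,0.014,0.5,0,0,0]]'
python3 -m handwheel '[[0,0,0,0,0,0],[0,0,0,0,0,0],[0,0,0,0,0,0],[0,0,0,0,0,0],[0,0,0,0,0,0],[0,0,0,0,0,0]]' 1
python3 - <<'E'
from h import *
st()
print(proj("side",cur()[0]))
p,R=cur()
# waypoints along the arc, relative to the grip start, in tool y (bay x) and z(down), units
for deg in range(0,106,15):
    f=np.radians(60+deg);print(deg,round((.135*np.cos(f)-.0675)/.2,3),round(-(.135*np.sin(f)-.1169)/.2,3))
E
```

```text
time: 3.62
tool_pos: [0.5543, -0.3817, 0.1307]
ee_rot: [-3.137, -0.002, 1.153]
wrist_force: [-0.8, 0.4, 0.1]
width: 0.0565
finger_force: 0.0
time: 4.12
tool_pos: [0.5551, -0.3853, 0.1334]
ee_rot: [3.14, 0.0, 1.15]
wrist_force: [-0.4, -0.1, 0.6]
width: 0.0198
finger_force: 0.0
{'time': 4.1167, 'tool_pos': [0.5551, -0.3853, 0.1334], 'ee_rot': [3.1402, 0.0002, 1.15], 'width': 0.0198, 'wrist_force': [-0.4288, -0.0565, 0.6202], 'finger_force': 0.0, 'joint_positions': [-0.6906, 0.3882, 1.1495, 0.0001, 1.6024, -0.2699]}
[[336.44796117 191.91082655]]
0 0.0 -0.0
15 -0.163 -0.067
30 -0.337 -0.091
45 -0.512 -0.067
60 -0.675 -0.0
75 -0.815 0.107
90 -0.922 0.247
105 -0.989 0.41
```

```bash
python3 -m handwheel '[[0,0,0.02,0,0,0],[0,0,0.04,0,0,0],[0,0,0.04,0,0,0],[0,0,0.04,0,0,0],[0,0,0.04,0,0,0],[0,0,0.04,0,0,0]]' 1
python3 -c "
from h import *
st()"
```

```text
time: 4.62
tool_pos: [0.5554, -0.3855, 0.1269]
ee_rot: [3.138, 0.001, 1.15]
wrist_force: [-0.4, 0.9, 6.8]
width: 0.0086
finger_force: 30.0
{'time': 4.6167, 'tool_pos': [0.5554, -0.3855, 0.1269], 'ee_rot': [3.1385, 0.0007, 1.1498], 'width': 0.0086, 'wrist_force': [-0.4199, 0.8586, 6.8347], 'finger_force': 29.9984, 'joint_positions': [-0.6907, 0.3902, 1.1599, 0.0002, 1.5882, -0.2698]}
```

```bash
python3 -m handwheel '[[0,-0.063,-0.032,0,0,0],[0,-0.129,-0.057,0,0,0],[0,-0.197,-0.076,0,0,0],[0,-0.267,-0.087,0,0,0],[0,-0.338,-0.09,0,0,0],[0,-0.408,-0.087,0,0,0]]'
python3 -m handwheel '[[0,-0.07,0.011,0,0,0],[0,-0.138,0.03,0,0,0],[0,-0.204,0.055,0,0,0],[0,-0.267,0.087,0,0,0],[0,-0.267,0.087,0,0,0],[0,-0.267,0.087,0,0,0]]'
python3 -c "
from h import *
st();p=cur()[0];q=ap(bay,[0,0,0])[0];d=(p-q)@bay[:3,:3];print(d)"
```

```text
time: 5.12
tool_pos: [0.4816, -0.3513, 0.1432]
ee_rot: [3.137, -0.001, 1.151]
wrist_force: [2.1, 1.8, 1.9]
width: 0.0091
finger_force: 30.0
time: 5.62
tool_pos: [0.4312, -0.3282, 0.1243]
ee_rot: [-3.139, -0.003, 1.15]
wrist_force: [-0.0, 7.3, 3.6]
width: 0.0093
finger_force: 30.0
{'time': 5.6167, 'tool_pos': [0.4312, -0.3282, 0.1243], 'ee_rot': [-3.1394, -0.003, 1.1501], 'width': 0.0093, 'wrist_force': [-0.0293, 7.2548, 3.6436], 'finger_force': 29.9972, 'joint_positions': [-0.7567, 0.1014, 1.517, 0.0021, 1.5263, -0.3361]}
[-0.13643505 -0.00243081  0.12432345]
```

Low forces, and the grip held. Now I lower the flap the rest of the way.

```bash
python3 -m handwheel '[[0,-0.059,0.039,0,0,0],[0,-0.114,0.083,0,0,0],[0,-0.164,0.133,0,0,0],[0,-0.208,0.188,0,0,0],[0,-0.247,0.247,0,0,0],[0,-0.247,0.247,0,0,0]]'
python3 -m handwheel '[[0,-0.016,0.03,0,0,0],[0,-0.032,0.063,0,0,0],[0,-0.045,0.095,0,0,0],[0,-0.057,0.129,0,0,0],[0,-0.068,0.163,0,0,0],[0,-0.068,0.163,0,0,0],[0,-0.068,0.163,0,0,0]]'
python3 -c "
from h import *
st();p=cur()[0];q=ap(bay,[0,0,0])[0];d=(p-q)@bay[:3,:3];print(d)
t=viewer.snapshot('side')[150:270,270:400,::-1]
cv2.imwrite('pics/a2.png',cv2.resize(t,(780,600),interpolation=2))
"
```

```text
time: 6.12
tool_pos: [0.3867, -0.308, 0.0726]
ee_rot: [-3.14, -0.004, 1.15]
wrist_force: [4.2, 2.6, -1.3]
width: 0.0092
finger_force: 30.0
time: 6.7
tool_pos: [0.3757, -0.3032, 0.0423]
ee_rot: [3.141, -0.004, 1.15]
wrist_force: [4.0, 5.1, -0.6]
width: 0.009
finger_force: 30.0
{'time': 6.7, 'tool_pos': [0.3757, -0.3032, 0.0423], 'ee_rot': [3.1412, -0.0037, 1.1502], 'width': 0.009, 'wrist_force': [4.0408, 5.1375, -0.6324], 'finger_force': 29.9956, 'joint_positions': [-0.7991, 0.0319, 1.7613, 0.0037, 1.3494, -0.3794]}
[-0.19732018 -0.00234527  0.04230473]
```

View pics/a2.png

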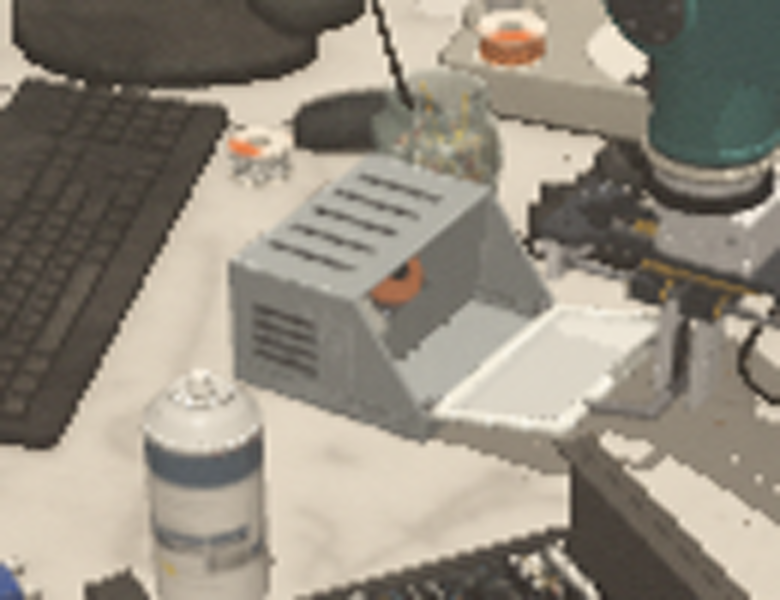

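```bash
python3 -m handwheel '[[0,0,0.01,0,0,0],[0,0,0.02,0,0,0],[0,0,0.02,0,0,0]]'
python3 -m handwheel '[[0,0,0,0,0,0],[0,0,0,0,0,0],[0,0,0,0,0,0],[0,0,0,0,0,0]]' 0.5
python3 -m handwheel '[[0,0,-0.05,0,0,0],[0,0,-0.12,0,0,0],[0,0,-0.25,0,0,0],[0,0,-0.4,0,0,0],[0,0,-0.6,0,0,0],[0,0,-0.8,0,0,0],[0,0,-1,0,0,0],[0,0,-1,0,0,0]]'
python3 -c "
from h import *
for s in(1,-1): print(s,proj('side',ap(bay,[.025,.038*s,.045])),proj('top',ap(bay,[.025,.038*s,.045])))
t=viewer.snapshot('side')[150:270,270:400,::-1]
cv2.imwrite('pics/a3.png',cv2.resize(t,(780,600),interpolation=2))
plan([(.42,-.15,.32,1.65),(.42,.0,.35,2.1),(.46,.18,.35,2.21),(.53,.31,.30,2.21),(.5861,.3689,.2,2.21),(.5861,.3689,.065,2.21)])
"
```

```text
time: 7.0
tool_pos: [0.3754, -0.3032, 0.041]
ee_rot: [-3.141, -0.003, 1.15]
wrist_force: [-0.8, 9.7, 12.8]
width: 0.009
finger_force: 30.0
time: 7.33
tool_pos: [0.3742, -0.3049, 0.0384]
ee_rot: [3.142, 0.001, 1.15]
wrist_force: [0.3, 0.1, -0.2]
width: 0.0234
finger_force: 0.0
time: 8.0
tool_pos: [0.3766, -0.3071, 0.2491]
ee_rot: [3.125, 0.007, 1.15]
wrist_force: [1.2, -0.8, 0.8]
width: 0.0237
finger_force: 0.0
1 [[324.69200822 214.9176952 ]] [[405.21931829 237.27113859]]
-1 [[335.39710549 204.34199525]] [[429.21299292 247.76135716]]
[0.42, -0.15, 0.32, 1.65] -> [0.802, -0.113, -0.38, 0.019, 0.014, -0.955] rows 4.3
[0.42, 0.0, 0.35, 2.1] -> [0.748, 0.059, -0.15, 0.0, 0.0, -0.859] rows 3.7
[0.46, 0.18, 0.35, 2.21] -> [0.676, 0.627, 0.0, 0.0, 0.0, -0.21] rows 4.4
[0.53, 0.31, 0.3, 2.21] -> [0.313, 0.669, 0.25, 0.0, 0.0, 0.0] rows 3.7
[0.586, 0.369, 0.2, 2.21] -> [0.069, 0.401, 0.5, 0.0, 0.0, 0.0] rows 3.1
[0.586, 0.369, 0.065, 2.21] -> [0.0, -0.0, 0.675, 0.0, 0.0, 0.0] rows 3.2
```

View pics/a3.png

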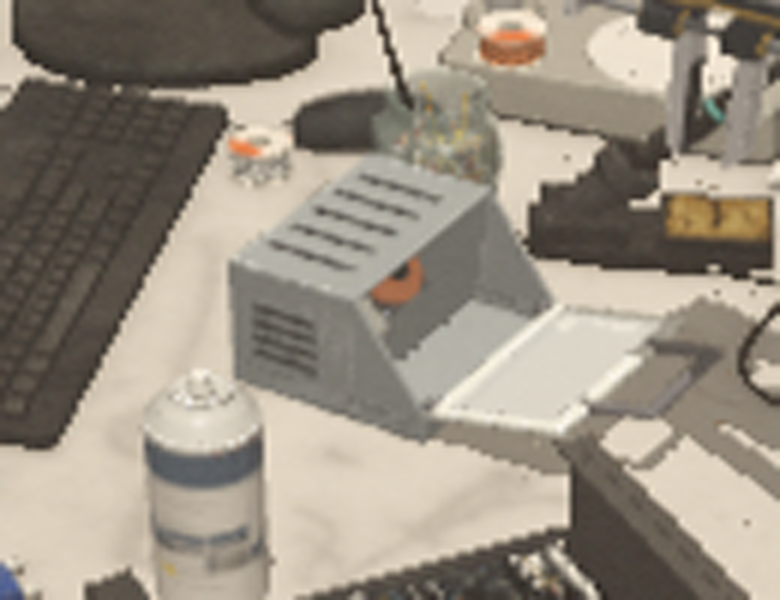

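Bar released, and the flap lies open on its stop. The coil, at about (336,206) in full-image pixels, matches the -y side, so the heat sink is at y = +38 mm. Next is the thermometer.

```bash
python3 -m handwheel '[[0.16,-0.02,-0.08,0,0,-0.19],[0.32,-0.04,-0.16,0,0,-0.38],[0.48,-0.07,-0.24,0,0,-0.57],[0.64,-0.09,-0.32,0,0,-0.76],[0.8,-0.113,-0.38,0,0,-0.955],[0.8,-0.113,-0.38,0,0,-0.955]]' -1
python3 -m handwheel '[[0.18,0.015,-0.04,0,0,-0.21],[0.37,0.03,-0.08,0,0,-0.43],[0.56,0.045,-0.12,0,0,-0.64],[0.748,0.059,-0.15,0,0,-0.859],[0.748,0.059,-0.15,0,0,-0.859]]'
python3 -m handwheel '[[0.13,0.12,0,0,0,-0.05],[0.26,0.25,0,0,0,-0.1],[0.4,0.37,0,0,0,-0.15],[0.54,0.5,0,0,0,-0.21],[0.676,0.627,0,0,0,-0.21],[0.676,0.627,0,0,0,-0.21]]'
python3 -m handwheel '[[0.08,0.17,0.06,0,0,0],[0.16,0.34,0.12,0,0,0],[0.24,0.5,0.19,0,0,0],[0.313,0.669,0.25,0,0,0],[0.313,0.669,0.25,0,0,0],[0.313,0.669,0.25,0,0,0]]'
python3 -c "
from h import *
st()
plan([(.5861,.3689,.2,2.21),(.5861,.3689,.12,2.21),(.5861,.3689,.068,2.21)])
"
```

```text
time: 8.55
tool_pos: [0.4202, -0.1449, 0.3169]
ee_rot: [3.137, -0.0, 1.659]
wrist_force: [-0.1, -0.9, -0.3]
width: 0.0598
finger_force: 0.0
time: 8.97
tool_pos: [0.4184, 0.0059, 0.345]
ee_rot: [3.14, -0.001, 2.11]
wrist_force: [-0.1, -0.9, 0.3]
width: 0.0927
finger_force: 0.0
time: 9.47
tool_pos: [0.4593, 0.185, 0.3413]
ee_rot: [-3.138, -0.003, 2.214]
wrist_force: [-1.1, 0.5, -0.3]
width: 0.0941
finger_force: 0.0
time: 9.97
tool_pos: [0.5292, 0.3103, 0.2894]
ee_rot: [-3.133, -0.001, 2.209]
wrist_force: [0.1, -0.1, 0.4]
width: 0.0939
finger_force: 0.0
{'time': 9.9667, 'tool_pos': [0.5292, 0.3103, 0.2894], 'ee_rot': [-3.1327, -0.0008, 2.2088], 'width': 0.0939, 'wrist_force': [0.1053, -0.1121, 0.3928], 'finger_force': 0.0, 'joint_positions': [0.4385, 0.24, 1.0312, -0.001, 1.8793, -0.1998]}
[0.586, 0.369, 0.2, 2.21] -> [0.066, 0.407, 0.443, -0.017, -0.002, -0.002] rows 2.9
[0.586, 0.369, 0.12, 2.21] -> [0.0, -0.0, 0.4, 0.0, 0.0, 0.0] rows 1.9
[0.586, 0.369, 0.068, 2.21] -> [0.0, -0.0, 0.26, 0.0, 0.0, 0.0] rows 1.2
```

```bash
python3 -m handwheel '[[0.02,0.13,0.15,0,0,0],[0.04,0.27,0.3,0,0,0],[0.066,0.407,0.443,0,0,0],[0.066,0.407,0.6,0,0,0],[0.066,0.407,0.75,0,0,0],[0.066,0.407,0.75,0,0,0],[0.066,0.407,0.75,0,0,0],[0.066,0.407,0.75,0,0,0],[0.066,0.407,0.75,0,0,0]]'
python3 -c "
from h import *
plan([(.5861,.3689,.068,2.21)])
"
```

```text
time: 10.72
tool_pos: [0.588, 0.3702, 0.1495]
ee_rot: [3.134, 0.001, 2.209]
wrist_force: [0.1, -0.0, 0.7]
width: 0.0941
finger_force: 0.0
[0.586, 0.369, 0.068, 2.21] -> [0.001, -0.014, 0.407, 0.014, 0.003, -0.003] rows 2.0
```

```bash
python3 -m handwheel '[[0,-0.01,0.15,0,0,0],[0,-0.014,0.27,0.01,0,0],[0,-0.014,0.36,0.014,0,0],[0,-0.014,0.405,0.014,0,0],[0,-0.014,0.405,0.014,0,0],[0,-0.014,0.405,0.014,0,0],[0,-0.014,0.405,0.014,0,0]]'
python3 -c "
from h import *
plan([(.5861,.3689,.068,2.21)])
"
```

```text
time: 11.3
tool_pos: [0.5855, 0.3694, 0.0666]
ee_rot: [-3.139, 0.001, 2.21]
wrist_force: [0.1, 0.3, -0.3]
width: 0.0942
finger_force: 0.0
[0.586, 0.369, 0.068, 2.21] -> [-0.004, 0.001, -0.007, -0.005, 0.001, -0.001] rows 0.0
```

```bash
python3 -m handwheel '[[0,0,-0.005,0,0,0],[0,0,-0.005,0,0,0],[0,0,-0.005,0,0,0],[0,0,-0.005,0,0,0],[0,0,-0.005,0,0,0],[0,0,-0.005,0,0,0],[0,0,-0.005,0,0,0],[0,0,-0.005,0,0,0],[0,0,-0.005,0,0,0],[0,0,-0.005,0,0,0]]' 1
python3 -m handwheel '[[0,0,0,0,0,0],[0,0,0,0,0,0],[0,0,0,0,0,0]]'
python3 -c "
from h import *
st()"
```

```text
time: 12.13
tool_pos: [0.5841, 0.3688, 0.0644]
ee_rot: [-3.135, -0.0, 2.21]
wrist_force: [-0.4, 0.1, -0.3]
width: 0.0336
finger_force: 30.0
time: 12.38
tool_pos: [0.5841, 0.3688, 0.0644]
ee_rot: [-3.135, -0.0, 2.21]
wrist_force: [0.8, 0.3, -0.4]
width: 0.034
finger_force: 30.0
{'time': 12.3833, 'tool_pos': [0.5841, 0.3688, 0.0644], 'ee_rot': [-3.1346, -0.0001, 2.2099], 'width': 0.034, 'wrist_force': [0.8402, 0.311, -0.4324], 'finger_force': 29.9578, 'joint_positions': [0.4817, 0.4629, 1.1858, -0.001, 1.4998, -0.1573]}
```

```bash
python3 -m handwheel '[[0,0,-0.03,0,0,0],[0,0,-0.1,0,0,0],[0,0,-0.2,0,0,0],[0,0,-0.35,0,0,0],[0,0,-0.5,0,0,0],[0,0,-0.65,0,0,0],[0,0,-0.8,0,0,0],[0,0,-1,0,0,0],[0,0,-1,0,0,0],[0,0,-1,0,0,0]]'
python3 -c "
from h import *
st();a=ap(bay,[-.1237,.038,0])[0];ps=np.pi-.4223
plan([(.50,.25,.32,2.21),(.44,.09,.32,2.4),(.42,-.08,.32,2.6),(a[0]-.01,a[1]+.05,.30,ps),(a[0],a[1],.2,ps),(a[0],a[1],.087,ps)])"
```

```text
time: 13.22
tool_pos: [0.5861, 0.3701, 0.2688]
ee_rot: [3.142, 0.001, 2.21]
wrist_force: [-0.0, -0.3, -2.1]
width: 0.0337
finger_force: 30.0
{'time': 13.2167, 'tool_pos': [0.5861, 0.3701, 0.2688], 'ee_rot': [3.1416, 0.0012, 2.2099], 'width': 0.0337, 'wrist_force': [-0.0097, -0.2723, -2.0738], 'finger_force': 29.9549, 'joint_positions': [0.482, 0.4227, 0.8365, -0.0012, 1.8822, -0.1574]}
[0.5, 0.25, 0.32, 2.21] -> [-0.225, -0.704, -0.256, 0.0, 0.002, -0.0] rows 3.7
[0.44, 0.09, 0.32, 2.4] -> [-0.463, -0.718, -0.0, -0.0, 0.0, -0.363] rows 4.1
[0.42, -0.08, 0.32, 2.6] -> [-0.5, -0.694, -0.0, -0.0, 0.0, -0.382] rows 4.1
[0.449, -0.247, 0.3, 2.719] -> [-0.555, -0.638, 0.1, -0.0, 0.0, -0.228] rows 4.1
[0.459, -0.297, 0.2, 2.719] -> [-0.148, -0.208, 0.5, 0.0, 0.0, 0.0] rows 2.7
[0.459, -0.297, 0.087, 2.719] -> [0.0, -0.0, 0.565, 0.0, 0.0, 0.0] rows 2.7
```

Lifted; the wrist shows 2 N, which matches the 180 g thermometer. I'll carry it slowly.

```bash
python3 -m handwheel '[[-0.03,-0.08,-0.03,0,0,0],[-0.07,-0.2,-0.08,0,0,0],[-0.11,-0.33,-0.13,0,0,0],[-0.15,-0.46,-0.18,0,0,0],[-0.19,-0.6,-0.23,0,0,0],[-0.225,-0.704,-0.256,0,0,0]]'
python3 -m handwheel '[[-0.08,-0.12,0,0,0,-0.06],[-0.16,-0.25,0,0,0,-0.12],[-0.24,-0.37,0,0,0,-0.18],[-0.32,-0.5,0,0,0,-0.25],[-0.4,-0.62,0,0,0,-0.31],[-0.463,-0.718,0,0,0,-0.363]]'
python3 -m handwheel '[[-0.09,-0.12,0,0,0,-0.06],[-0.18,-0.25,0,0,0,-0.13],[-0.27,-0.37,0,0,0,-0.2],[-0.36,-0.5,0,0,0,-0.27],[-0.44,-0.62,0,0,0,-0.33],[-0.5,-0.694,0,0,0,-0.382]]'
python3 -m handwheel '[[-0.1,-0.12,0.02,0,0,-0.05],[-0.22,-0.25,0.04,0,0,-0.1],[-0.33,-0.38,0.06,0,0,-0.15],[-0.44,-0.5,0.08,0,0,-0.2],[-0.52,-0.6,0.1,0,0,-0.228],[-0.555,-0.638,0.1,0,0,-0.228],[-0.555,-0.638,0.1,0,0,-0.228],[-0.555,-0.638,0.1,0,0,-0.228]]'
python3 -c "
from h import *
st();a=ap(bay,[-.1237,.038,0])[0];ps=np.pi-.4223
plan([(a[0],a[1],.2,ps),(a[0],a[1],.12,ps)])"
```

```text
time: 13.72
tool_pos: [0.4974, 0.2481, 0.3155]
ee_rot: [-3.131, -0.001, 2.21]
wrist_force: [-0.0, -0.3, -1.6]
width: 0.0341
finger_force: 30.0
time: 14.22
tool_pos: [0.4374, 0.088, 0.3152]
ee_rot: [-3.131, -0.004, 2.401]
wrist_force: [0.4, -0.1, -2.2]
width: 0.0338
finger_force: 30.0
time: 14.72
tool_pos: [0.4176, -0.0822, 0.316]
ee_rot: [-3.133, -0.007, 2.599]
wrist_force: [0.4, 0.5, -1.8]
width: 0.0334
finger_force: 30.0
time: 15.38
tool_pos: [0.4479, -0.246, 0.2976]
ee_rot: [-3.137, -0.007, 2.719]
wrist_force: [0.2, 0.6, -1.5]
width: 0.0338
finger_force: 30.0
{'time': 15.3833, 'tool_pos': [0.4479, -0.246, 0.2976], 'ee_rot': [-3.1368, -0.0072, 2.7187], 'width': 0.0338, 'wrist_force': [0.2175, 0.5627, -1.5289], 'finger_force': 29.955, 'joint_positions': [-0.6091, 0.0058, 1.2746, -0.0063, 1.8674, -1.7588]}
[0.459, -0.297, 0.2, 2.719] -> [-0.159, -0.204, 0.488, -0.009, -0.014, -0.001] rows 2.6
[0.459, -0.297, 0.12, 2.719] -> [0.0, -0.0, 0.4, 0.0, 0.0, 0.0] rows 1.9
```

```bash
python3 -m handwheel '[[-0.05,-0.06,0.12,0,0,0],[-0.1,-0.13,0.24,0,0,0],[-0.159,-0.204,0.37,-0.009,-0.014,0],[-0.159,-0.204,0.488,-0.009,-0.014,0],[-0.159,-0.204,0.6,-0.009,-0.014,0],[-0.159,-0.204,0.7,-0.009,-0.014,0],[-0.159,-0.204,0.7,-0.009,-0.014,0],[-0.159,-0.204,0.7,-0.009,-0.014,0]]'
python3 - <<'E'
from h import *
from itertools import product
st();a=ap(bay,[-.1237,.038,0])[0];ps=np.pi-.4223
plan([(a[0],a[1],.087,ps)])
p,R=cur()
M=np.eye(4);M[:3,:3]=(R*Rn.from_euler("y",180,degrees=True)).as_matrix()  # thermo x=-tool x, z=-tool z
M[:3,3]=p-R.as_matrix()[:,2]*.0136
m=lambda *a:np.array(a)/1000
out=[]
for n,(x0,y0) in(("side",(300,150)),("top",(370,190))):
    g=viewer.snapshot(n)[y0:y0+100,x0:x0+100,::-1];q=cv2.resize(g,(400,400),interpolation=2);r=q.copy()
    B=ap(M,[[((-60,-17,-18),(55,17,18))[k][i]/1000 for i,k in enumerate(c)] for c in product((0,1),repeat=3)])
    u=((proj(n,B)-[x0,y0]+.5)*4).astype(int)
    for i in range(8):
        for b in(1,2,4):
            if not i&b: cv2.line(r,tuple(map(int,u[i])),tuple(map(int,u[i|b])),(0,0,255),1)
    for P in(m(75,0,-4),m(148.7,0,-55.6)):
        c=((proj(n,ap(M,P))[0]-[x0,y0]+.5)*4).astype(int);cv2.circle(r,tuple(map(int,c)),4,(255,0,255),1)
    out.append(np.hstack([q,r])[:300] if n=="side" else None)
    if n=="side": out[-1]=np.hstack([q,r])[80:400]
cv2.imwrite("pics/aim.png",cv2.resize(out[0],(800,320)))
E
```

```text
time: 16.05
tool_pos: [0.4596, -0.2956, 0.1587]
ee_rot: [-3.141, 0.001, 2.721]
wrist_force: [0.3, -0.2, -1.4]
width: 0.0338
finger_force: 30.0
{'time': 16.05, 'tool_pos': [0.4596, -0.2956, 0.1587], 'ee_rot': [-3.1411, 0.0014, 2.7211], 'width': 0.0338, 'wrist_force': [0.3184, -0.223, -1.4033], 'finger_force': 29.955, 'joint_positions': [-0.6752, 0.0919, 1.4582, -0.0002, 1.59, -1.8256]}
[0.459, -0.297, 0.087, 2.719] -> [-0.0, -0.005, 0.359, -0.001, 0.003, 0.004] rows 1.7
```

View pics/aim.png

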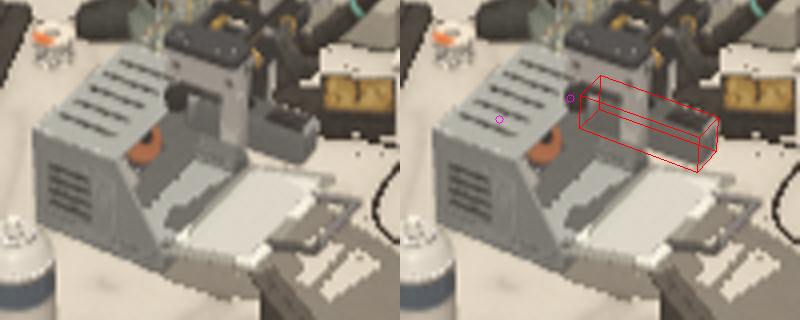

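The overlay agrees with the held thermometer to a few mm: rear end near (718,118), barrel near (577,97) against a predicted lens at (570,98). The flap is open below it. Handle contact suggested the bay sits about 3 mm further back, so I'll include that in the aim.

```bash
python3 -m handwheel '[[0,0,0.08,0,0,0],[-0.01,-0.005,0.17,0,0,0],[-0.015,-0.005,0.26,0,0,0],[-0.015,-0.005,0.33,0,0,0],[-0.015,-0.005,0.359,0,0,0],[-0.015,-0.005,0.359,0,0,0],[-0.015,-0.005,0.359,0,0,0],[-0.015,-0.005,0.359,0,0,0],[-0.015,-0.005,0.359,0,0,0],[-0.015,-0.005,0.359,0,0,0]]'
python3 -c "
from h import *
a=ap(bay,[-.1207,.038,0])[0];ps=np.pi-.4223
plan([(a[0],a[1],.087,ps)])"
```

```text
time: 16.98
tool_pos: [0.4631, -0.3005, 0.0889]
ee_rot: [-3.139, 0.006, 2.719]
wrist_force: [0.2, -0.3, -1.5]
width: 0.0337
finger_force: 30.0
[0.462, -0.298, 0.087, 2.719] -> [0.01, 0.01, 0.009, -0.004, 0.012, 0.0] rows 0.1
```

```bash
H='x'
python3 -m handwheel '[[0.01,0.01,0.009,0,0.01,0],[0.01,0.01,0.009,0,0.01,0],[0.01,0.01,0.009,0,0.01,0],[0.01,0.01,0.009,0,0.01,0],[0.01,0.01,0.009,0,0.01,0],[0.01,0.01,0.009,0,0.01,0],[0.01,0.01,0.009,0,0.01,0],[0.01,0.01,0.009,0,0.01,0],[0.01,0.01,0.009,0,0.01,0],[0.01,0.01,0.009,0,0.01,0]]'
python3 -m handwheel '[[0,0,0,0,0,0],[0,0,0,0,0,0],[0,0,0,0,0,0],[0,0,0,0,0,0],[0,0,0,0,0,0],[0,0,0,0,0,0],[0,0,0,0,0,0],[0,0,0,0,0,0],[0,0,0,0,0,0],[0,0,0,0,0,0]]'
python3 -m handwheel '[[0,0,0,0,0,0],[0,0,0,0,0,0],[0,0,0,0,0,0],[0,0,0,0,0,0],[0,0,0,0,0,0],[0,0,0,0,0,0],[0,0,0,0,0,0],[0,0,0,0,0,0],[0,0,0,0,0,0],[0,0,0,0,0,0]]'
python3 -m handwheel '[[0,0,0,0,0,0],[0,0,0,0,0,0],[0,0,0,0,0,0],[0,0,0,0,0,0],[0,0,0,0,0,0]]'
python3 -c "
from h import *
p=cur()[0];print((p-bay[:3,3])@bay[:3,:3]);st()
d=(.5912,.3585)
plan([(.459,-.297,.24,2.719),(.45,-.24,.31,2.6),(.42,-.08,.33,2.5),(.44,.09,.33,2.3),(.50,.25,.33,2.25),(*d,.25,2.25),(*d,.10,2.25)])"
```

```text
time: 17.82
tool_pos: [0.4615, -0.2974, 0.0857]
ee_rot: [-3.14, -0.001, 2.719]
wrist_force: [0.4, -0.3, -2.1]
width: 0.0337
finger_force: 30.0
time: 18.65
tool_pos: [0.4615, -0.2973, 0.0857]
ee_rot: [-3.14, -0.001, 2.719]
wrist_force: [0.2, -0.4, -1.5]
width: 0.0338
finger_force: 30.0
time: 19.48
tool_pos: [0.4614, -0.2974, 0.0857]
ee_rot: [-3.14, -0.002, 2.719]
wrist_force: [-0.1, 0.3, -2.2]
width: 0.0337
finger_force: 30.0
time: 19.9
tool_pos: [0.4615, -0.2974, 0.0857]
ee_rot: [-3.14, -0.001, 2.719]
wrist_force: [-0.8, 0.4, -2.5]
width: 0.0341
finger_force: 30.0
[-0.12142447  0.03812416  0.08571246]
{'time': 19.9, 'tool_pos': [0.4615, -0.2974, 0.0857], 'ee_rot': [-3.14, -0.0014, 2.7194], 'width': 0.0341, 'wrist_force': [-0.8339, 0.4042, -2.4512], 'finger_force': 29.9549, 'joint_positions': [-0.6745, 0.14, 1.553, -0.0019, 1.4496, -1.8228]}
[0.459, -0.297, 0.24, 2.719] -> [0.013, -0.005, -0.771, -0.003, -0.003, 0.001] rows 3.7
[0.45, -0.24, 0.31, 2.6] -> [0.158, 0.241, -0.35, 0.0, -0.0, 0.227] rows 2.2
[0.42, -0.08, 0.33, 2.5] -> [0.541, 0.608, -0.1, 0.0, -0.0, 0.191] rows 3.9
[0.44, 0.09, 0.33, 2.3] -> [0.429, 0.741, 0.0, 0.0, -0.0, 0.382] rows 4.1
[0.5, 0.25, 0.33, 2.25] -> [0.397, 0.757, 0.0, 0.0, -0.0, 0.095] rows 4.1
[0.591, 0.358, 0.25, 2.25] -> [0.136, 0.696, 0.4, 0.0, 0.0, 0.0] rows 3.9
[0.591, 0.358, 0.1, 2.25] -> [0.0, -0.0, 0.75, 0.0, 0.0, 0.0] rows 3.6
```

```bash
python3 -m handwheel '[[0,0,-0.1,0,0,0],[0,0,-0.25,0,0,0],[0,0,-0.4,0,0,0],[0.01,0,-0.55,0,0,0],[0.01,0,-0.7,0,0,0],[0.013,-0.005,-0.77,0,0,0]]'
python3 -m handwheel '[[0.04,0.06,-0.1,0,0,0.05],[0.08,0.12,-0.2,0,0,0.12],[0.12,0.18,-0.3,0,0,0.18],[0.158,0.241,-0.35,0,0,0.227]]'
python3 -m handwheel '[[0.1,0.12,-0.03,0,0,0.03],[0.21,0.24,-0.05,0,0,0.07],[0.32,0.36,-0.07,0,0,0.11],[0.43,0.48,-0.1,0,0,0.15],[0.541,0.608,-0.1,0,0,0.191]]'
python3 -m handwheel '[[0.08,0.14,0,0,0,0.07],[0.16,0.29,0,0,0,0.15],[0.25,0.44,0,0,0,0.22],[0.34,0.59,0,0,0,0.3],[0.429,0.741,0,0,0,0.382]]'
python3 -m handwheel '[[0.08,0.15,0,0,0,0.02],[0.16,0.3,0,0,0,0.04],[0.24,0.45,0,0,0,0.06],[0.32,0.6,0,0,0,0.08],[0.397,0.757,0,0,0,0.095]]'
python3 -m handwheel '[[0.03,0.14,0.04,0,0,0],[0.06,0.28,0.1,0,0,0],[0.09,0.43,0.2,0,0,0],[0.12,0.58,0.3,0,0,0],[0.136,0.696,0.4,0,0,0],[0.136,0.696,0.4,0,0,0],[0.136,0.696,0.4,0,0,0],[0.136,0.696,0.4,0,0,0]]'
python3 -c "
from h import *
plan([(.5912,.3585,.10,2.25)])"
```

```text
time: 20.4
tool_pos: [0.4602, -0.2978, 0.2448]
ee_rot: [-3.138, 0.006, 2.72]
wrist_force: [0.3, -0.2, -2.0]
width: 0.0339
finger_force: 30.0
time: 20.73
tool_pos: [0.4504, -0.2399, 0.3128]
ee_rot: [-3.14, 0.003, 2.599]
wrist_force: [0.5, 0.2, -1.8]
width: 0.0344
finger_force: 30.0
time: 21.15
tool_pos: [0.4196, -0.079, 0.331]
ee_rot: [-3.141, 0.001, 2.499]
wrist_force: [0.7, 0.6, -1.5]
width: 0.0339
finger_force: 30.0
time: 21.57
tool_pos: [0.4395, 0.0916, 0.3297]
ee_rot: [-3.14, -0.0, 2.298]
wrist_force: [0.7, 0.3, -1.7]
width: 0.0339
finger_force: 30.0
time: 21.98
tool_pos: [0.4998, 0.2518, 0.3294]
ee_rot: [-3.14, -0.0, 2.251]
wrist_force: [1.3, -0.2, -1.9]
width: 0.034
finger_force: 30.0
time: 22.65
tool_pos: [0.5907, 0.3584, 0.2492]
ee_rot: [-3.139, -0.0, 2.251]
wrist_force: [-0.2, 0.2, -0.8]
width: 0.0341
finger_force: 30.0
[0.591, 0.358, 0.1, 2.25] -> [-0.001, 0.004, 0.746, -0.005, -0.001, 0.001] rows 3.6
```

```bash
python3 -m handwheel '[[0,0,0.12,0,0,0],[0,0,0.26,0,0,0],[0,0,0.4,0,0,0],[0,0.004,0.54,0,0,0],[0,0.004,0.66,0,0,0],[0,0.004,0.746,0,0,0],[0,0.004,0.8,0,0,0],[0,0.004,0.8,0,0,0],[0,0.004,0.8,0,0,0],[0,0.004,0.8,0,0,0]]'
python3 -c "
from h import *
plan([(.5912,.3585,.0645,2.25)])"
```

```text
time: 23.48
tool_pos: [0.5924, 0.3594, 0.0922]
ee_rot: [3.139, 0.001, 2.25]
wrist_force: [1.2, 1.2, -2.0]
width: 0.034
finger_force: 30.0
[0.591, 0.358, 0.064, 2.25] -> [0.0, -0.008, 0.138, 0.005, 0.001, 0.001] rows 0.7
```

```bash
python3 -m handwheel '[[0,0,0.03,0,0,0],[0,0,0.06,0,0,0],[0,-0.004,0.09,0,0,0],[0,-0.004,0.11,0,0,0],[0,-0.004,0.12,0,0,0],[0,-0.004,0.13,0,0,0],[0,-0.004,0.13,0,0,0],[0,-0.004,0.13,0,0,0]]'
python3 -c "
from h import *
st()"
```

```text
time: 24.15
tool_pos: [0.5901, 0.3584, 0.0643]
ee_rot: [-3.139, -0.001, 2.251]
wrist_force: [-4.2, -2.3, 5.2]
width: 0.034
finger_force: 30.0
{'time': 24.15, 'tool_pos': [0.5901, 0.3584, 0.0643], 'ee_rot': [-3.1393, -0.0005, 2.2508], 'width': 0.034, 'wrist_force': [-4.2422, -2.2791, 5.1619], 'finger_force': 29.9822, 'joint_positions': [0.4637, 0.4586, 1.1921, 0.0, 1.4934, -0.2163]}
```

The thermometer is touching the dock, so I release and retreat.

```bash
python3 -m handwheel '[[0,0,0,0,0,0],[0,0,0,0,0,0],[0,0,0,0,0,0],[0,0,0,0,0,0],[0,0,0,0,0,0],[0,0,0,0,0,0],[0,0,0,0,0,0],[0,0,0,0,0,0],[0,0,0,0,0,0],[0,0,0,0,0,0]]' -1
python3 -m handwheel '[[0,0,-0.05,0,0,0],[0,0,-0.15,0,0,0],[0,0,-0.3,0,0,0],[0,0,-0.45,0,0,0],[0,0,-0.6,0,0,0],[0,0,-0.8,0,0,0],[0,0,-1,0,0,0],[0,0,-1,0,0,0],[0,0,-1,0,0,0]]'
python3 -m handwheel '[[-0.1,-0.15,0,0,0,0],[-0.2,-0.3,0,0,0,0],[-0.3,-0.45,0,0,0,0],[-0.4,-0.6,0,0,0,0],[-0.5,-0.75,0,0,0,0],[-0.5,-0.95,0,0,0,0],[-0.5,-0.95,0,0,0,0],[-0.5,-0.95,0,0,0,0]]'
python3 - <<'E'
from h import *
# numeric check against the first pictures: button (dark disc) and changes near the loose objects
for n,o in(("side",{"can":(304,229),"pot":(282,325),"jar":(345,172)}),("top",{"can":(323,217),"pot":(204,226),"jar":(486,248)})):
    g=viewer.snapshot(n)[:,:,::-1];cv2.imwrite(f"pics/end_{n}.png",g);r=cv2.imread(f"pics/{n}0.png")
    for k,(u,v) in o.items():
        a=r[v-14:v+15,u-14:u+15];res=cv2.matchTemplate(g[v-24:v+25,u-24:u+25].copy(),a,cv2.TM_CCOEFF_NORMED);_,s,_,l=cv2.minMaxLoc(res);print(n,k,np.array(l)-10,round(s,3))
    u,v=((288,376) if n=="side" else (146,242));a=r[v-14:v+15,u-14:u+15];res=cv2.matchTemplate(g[v-24:v+25,u-24:u+25].copy(),a,cv2.TM_CCOEFF_NORMED);_,s,_,l=cv2.minMaxLoc(res)
    print(n,"therm",np.array(l)-10,round(s,3),"expected",proj(n,[.5901,.3584,.096])-proj(n,[.5841,.3688,.096]))
st()
E
```

```text
time: 24.98
tool_pos: [0.5904, 0.3585, 0.0629]
ee_rot: [-3.14, -0.001, 2.251]
wrist_force: [-0.6, -0.2, -0.0]
width: 0.0934
finger_force: 0.0
time: 25.73
tool_pos: [0.592, 0.3594, 0.2688]
ee_rot: [3.134, 0.002, 2.251]
wrist_force: [-0.3, -0.4, 0.7]
width: 0.0944
finger_force: 0.0
time: 26.4
tool_pos: [0.504, 0.1602, 0.2616]
ee_rot: [-3.137, -0.002, 2.249]
wrist_force: [1.2, 0.5, 0.6]
width: 0.0941
finger_force: 0.0
side can [ 0 -3] 0.764
side pot [0 0] 1.0
side jar [-5 -5] 0.326
side therm [-1 -4] 0.906 expected [[-1.48143591 -3.66237389]]
top can [0 0] 0.998
top pot [0 0] 0.999
top jar [0 0] 0.998
top therm [ 4 -2] 0.969 expected [[ 3.83863595 -2.21427845]]
{'time': 26.5, 'tool_pos': [0.5059, 0.1617, 0.2625], 'ee_rot': [-3.139, -0.0012, 2.2507], 'width': 0.0939, 'wrist_force': [-0.5802, 0.1317, 0.4022], 'finger_force': 0.0, 'joint_positions': [0.2027, 0.0432, 1.3053, -0.0001, 1.796, -0.4773]}
```

```bash
python3 -m handwheel '[[0,0,0,0,0,0],[0,0,0,0,0,0],[0,0,0,0,0,0]]'
python3 -c "
from bench import robot
print(robot.close_job())"
```

```text
time: 26.75
tool_pos: [0.5066, 0.1623, 0.2629]
ee_rot: [-3.139, -0.001, 2.252]
wrist_force: [0.2, -0.5, 0.7]
width: 0.094
finger_force: 0.0
the job is handed in; nothing more can be done
None
```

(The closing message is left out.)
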